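# Sort the leftover jig hardware into its sample-marked trays

### The job

Clear the leftover jig hardware off the bench: put the two hex bolts, the two hex nuts and the star knob each into the open part of the tray that carries a sample of its kind. Each piece should end up lying on the tray's floor on its own, not on another piece or leaning up on a wall. Leave the tape measure and the carpenter's pencil where they lie.

Things in the scene. Friction and masses are not known exactly. Their poses are not given: they have to be found in the camera images.
- bolt_a_mid (a point): loose steel hex-head bolt lying on its side: 80 mm long in all; round shank 16 mm thick, 70 mm long; head 24 mm across flats, 10 mm thick. The point is on the axis (on the shank), 36 mm from the head's end face: its balance point, 10.5 mm above what it lies on. x runs along the bolt from head to tip (level within 4 degrees). 0.12 to 0.19 kg. One of two alike, for the same tray.
- bolt_b_mid (a point): loose steel hex-head bolt lying on its side: 80 mm long in all; round shank 16 mm thick, 70 mm long; head 24 mm across flats, 10 mm thick. The point is on the axis (on the shank), 36 mm from the head's end face: its balance point, 10.5 mm above what it lies on. x runs along the bolt from head to tip (level within 4 degrees). 0.12 to 0.19 kg. One of two alike, for the same tray.
- nut_a_mid (a point): loose steel hex nut lying flat, hole upright: 36 mm across flats, 41.6 mm over corners, 19 mm thick, hole 24 mm. The point is its centre, 9.5 mm above what it lies on. z up; two of its six flat side faces look along its +y and -y, the others at 60 degree steps. 0.09 to 0.14 kg. One of two alike, for the same tray.
- nut_b_mid (a point): loose steel hex nut lying flat, hole upright: 36 mm across flats, 41.6 mm over corners, 19 mm thick, hole 24 mm. The point is its centre, 9.5 mm above what it lies on. z up; two of its six flat side faces look along its +y and -y, the others at 60 degree steps. 0.09 to 0.14 kg. One of two alike, for the same tray.
- knob_a_mid (a point): loose black plastic star knob, six round lobes, lying flat, 26 mm high, 50 mm over opposite lobes, brass disc on top. The point is its centre, 13 mm above what it lies on. z up; lobes point along its +x and -x and at 60 degree steps; along its y (or 60 degrees from it), over two lobes a side, it is 45.4 mm wide. 0.04 to 0.065 kg.
- bolt_tray: fixed open wooden tray with a hex bolt, lying along y, fixed as a sample on the low ledge along its +x side. Box 130 (x) by 160 mm (y) outside, 120 by 150 inside, walls 28 mm high, floor 5 mm thick. Origin: centre of the box (without ledge) at its underside, on the bench (z = 0); z up. Ledge outside the box, x +65 to +115 mm, 12 mm high; sample's top 40 mm up at most. Loose bolts go in the box.
- nut_tray: fixed open wooden tray with a hex nut fixed as a sample on the low ledge along its +x side. Box 130 (x) by 160 mm (y) outside, 120 by 150 inside, walls 28 mm high, floor 5 mm thick. Origin: centre of the box (without ledge) at its underside, on the bench (z = 0); z up. Ledge outside the box, x +65 to +115 mm, 12 mm high; sample's top 40 mm up at most. Loose nuts go in the box.
- knob_tray: fixed open wooden tray with a black star knob fixed as a sample on the low ledge along its +x side. Box 130 (x) by 160 mm (y) outside, 120 by 150 inside, walls 28 mm high, floor 5 mm thick. Origin: centre of the box (without ledge) at its underside, on the bench (z = 0); z up. Ledge outside the box, x +65 to +115 mm, 12 mm high; sample's top 40 mm up at most. Loose knobs go in the box.
- tape_mid (a point): bystander, to be left where it is: grey tape measure, 70 (x) by 62 (y) by 34 mm high (40 at its clip), loose. The point is its centre, 17 mm up.
- pencil_mid (a point): bystander, to be left where it is: orange flat carpenter's pencil, 126 mm long along x, 13 mm wide, 7 mm thick, loose. The point is its middle, 3.5 mm up.

How it is judged (in metres and radians):
At the end, for the whole second after the job is handed in: All five lie at rest in the open box of their own kind's tray: points within 55 mm (tray x) and 70 mm (tray y) of its origin; heights over the tray's underside under 22 mm for bolts (level within 15 degrees), 20 mm for nuts, 24 mm for the knob: each on the floor (x of bolt_a_mid in the frame of bolt_tray between -0.055 and 0.055 m and y of bolt_a_mid in the frame of bolt_tray between -0.07 and 0.07 m and z of each of bolt_a_mid, bolt_b_mid in the frame of bolt_tray below 0.022 m and angle between bolt_a_mid's own x axis and vertical between 1.3 and 1.84 rad and linear speed of each of bolt_a, bolt_b, nut_a, nut_b, knob_a below 0.02 m/s and x of bolt_b_mid in the frame of bolt_tray between -0.055 and 0.055 m and y of bolt_b_mid in the frame of bolt_tray between -0.07 and 0.07 m and angle between bolt_b_mid's own x axis and vertical between 1.3 and 1.84 rad and x of nut_a_mid in the frame of nut_tray between -0.055 and 0.055 m and y of nut_a_mid in the frame of nut_tray between -0.07 and 0.07 m and z of each of nut_a_mid, nut_b_mid in the frame of nut_tray below 0.02 m and x of nut_b_mid in the frame of nut_tray between -0.055 and 0.055 m and y of nut_b_mid in the frame of nut_tray between -0.07 and 0.07 m and x of knob_a_mid in the frame of knob_tray between -0.055 and 0.055 m and y of knob_a_mid in the frame of knob_tray between -0.07 and 0.07 m and z of knob_a_mid in the frame of knob_tray below 0.024 m); the robot touches nothing.
It fails at once if the tape measure is moved more than 25 mm (distance of tape_mid from where it was at the start of the episode above 0.025 m).
It fails at once if the carpenter's pencil is moved more than 25 mm (distance of pencil_mid from where it was at the start of the episode above 0.025 m).
It also fails if it takes over 136 s, if anything falls off the work surface, if the arm or the gripper's body presses on something with over 40 N, if the wrist force passes 120 N, or if a joint passes its speed limit or range.

### The arm

A 6-joint arm with a two-finger parallel gripper is mounted at the origin on the work surface. World frame = base frame: x ahead of the robot, y to its left, z up, the work surface at z = 0. Lengths are in m, angles in degrees, forces in N, time in s.
With the tool pointing down it reaches from about 0.375 to 0.9 m from the base axis. Payload 3.1 kg.
Tool frame: the origin (TCP) lies midway between the tips of the shut fingers; the grasp point (between the pads) lies 19 mm behind it; z points along the fingers, y is the line along which they close (so a half turn about z gives the same grasp; the last joint's range is limited). The gripper opens to 87 mm and grips with 3 to 60 N. Pads are 19 mm wide; open, the fingers measure 117 mm over their backs; the gripper's body (75 mm by 190 mm) begins 51 mm behind the grasp point.
Start: joints at [-80.071, 30.224, 82.088, -0, 67.689, -10.227], TCP at [0.215, -0.587, 0.223] pointing down, gripper open.
Joint ranges: [-176.69, 176.69], [-43.24, 126.21], [12.49, 139.97], [-82, 262], [0, 151.66], [-163.58, 163.58]. Speed limits (degrees/s): [159.86, 159.86, 180, 180, 180, 180].

### API

Orientations are given as a 3x3 rotation matrix whose columns are the frame's x, y, z axes.
In Python, from rig import read_state, capture, camera_info, hand_in gives the robot as it stands.
- The arm moves only by the tool drive_tool, never from a script. Its argument "motion" is a list of rows, each a list of 2 entries, a list of its own where there are three numbers: the shift along the tool's x, y, z in mm, then the turn, a rotation vector about the tool's x, y, z in rad. A call has 1 to 5 rows; each row shifts and turns the commanded pose from where the row before left it, along the tool's axes as they then stand; what a row does not reach is not made up. A row lasts 1/10 s, in which the tool goes at most 50 mm and 8.59 degrees, less where a joint would pass 70% of its speed; a pose out of reach is approached as far as the arm can. A call is refused whole if a number of a shift passes 50 or a number of a turn 0.15, either way. A call with a gripper value outside its range is refused whole. "gripper" is the opening, from 0 (shut) to 1 (fully open), set as the call begins (left out, the last holds). The fingers move at their own pace and stop on an object; the grip force is fixed at half the most. Time passes only in rows, so rows that do not move let the fingers close. It gives the time, the measured TCP pose, the force, the opening and the grip force at its end, in the units of the state.
- read_state(): the state, without advancing time (a new reading comes with each control period).
- capture(name): name is "scene" or "top"; returns the picture (400x640x3 uint8, red, green, blue); there is no depth.
- camera_info(name): a dict with "fovy" (degrees; the focal length in pixels is half the picture's height over the tangent of half this angle, whatever the lens; pixels are square), "cx", "cy" (the principal point, pixels), "k1" (the pictures are not rectified: a ray, as slopes to the right and down, at radius r is drawn at 1 + k1 r^2 times it, then the intrinsics apply), "xyz" and "orientation" of the camera in the world. Camera axes: x right, y down, z forward; pixel columns grow to the right and rows downward; lengths in m; the calibration is good to about 2 mm. A picture is of the moment at which its call begins. camera_info takes no time and is no camera call.
- hand_in(): hands the job in; it is judged then, once.
The state is a dict: "time_s": time; "joint_positions": joint angles; "qvel": joint speeds; "tau": joint torques, N m; "position": TCP position; "tcp_rot": TCP orientation; "force": force on the tool from outside, world axes, zero at the start; "moment": the same for the moment, N m; "opening": opening from 0.0 (shut) to 1.0 (fully open); "grasp_force": force on a finger pad.
Only numpy, scipy, OpenCV 4.12 (cv2) and the standard library are available. Lean on these libraries where they do the work, as an engineer would, in place of code of your own. Each camera call takes 0.05 s, during which the arm holds its last target. There are 200 camera calls.

## Working session

There is one attempt and no reset: what is moved stays moved. The work goes in short steps, Python scripts to look and compute and a tool call to move; the robot and the scene stay as the last step left them, time stands still between calls to the robot, and variables do not carry over. Pictures are saved under pics/ and viewed, at most 14 in all, crops included, and the job is handed in when it is done.

Besides the shell and the picture viewer there is one more tool, called as name(argument=value, ...), one argument or row to a line, values as JSON. drive_tool: Moves the arm, as the interface text tells. Its arguments: {"type":"object","properties":{"motion":{"type":"array","items":{"type":"array"}},"gripper":{"type":"number"}},"required":["motion"]}

```bash
ls; mkdir -p pics; python3 - <<'E'
from rig import *
import cv2
for n in("scene","top"):
    i=camera_info(n);print(n,i)
    cv2.imwrite(f"pics/{n}0.png",capture(n)[:,:,::-1])
s=read_state();print(s)
E
```

```text
pics
scene {'fovy': 52.81758763431331, 'cx': 314.7747251921182, 'cy': 197.68785679509287, 'k1': -0.05415699844212693, 'xyz': array([0.8685269 , 0.61314034, 0.65694548]), 'orientation': array([[-0.86086001,  0.3327881 , -0.38493132],
       [ 0.50846859,  0.5915696 , -0.62570368],
       [ 0.01948693, -0.73436876, -0.67847091]])}
top {'fovy': 52.46849722255855, 'cx': 323.49575997181967, 'cy': 199.02166622242916, 'k1': 0.026528691746822302, 'xyz': array([0.43271501, 0.0511365 , 1.20501026]), 'orientation': array([[-0.01230936, -0.99672242,  0.07995557],
       [-0.99990528,  0.01177732, -0.00712237],
       [ 0.00615737, -0.08003567, -0.99677298]])}
{'time_s': 0.1, 'joint_positions': array([-8.00712803e+01,  3.02738020e+01,  8.21502663e+01, -8.24778125e-04,
        6.76902119e+01, -1.02264843e+01]), 'qvel': array([-0.03258363, -0.14766728, -0.06540199, -0.00620277, -0.04136646,
       -0.02193882]), 'tau': array([-2.66218003e-04, -4.40987384e+01, -1.77151036e+01,  6.34164736e-02,
        5.33973263e-02, -5.13895964e-05]), 'position': array([ 0.21526642, -0.58603856,  0.22166098]), 'tcp_rot': array([[ 9.38760877e-01,  3.44569135e-01, -3.57026585e-04],
       [ 3.44569151e-01, -9.38758888e-01,  1.96239549e-03],
       [ 3.41019038e-04, -1.96524046e-03, -9.99998011e-01]]), 'force': array([-0.53633968, -0.13668595, -0.73669176]), 'moment': array([-0.02089262,  0.02110209,  0.03935541]), 'grasp_force': 0.0, 'opening': 1.0008516562365801}
```

View pics/top0.png

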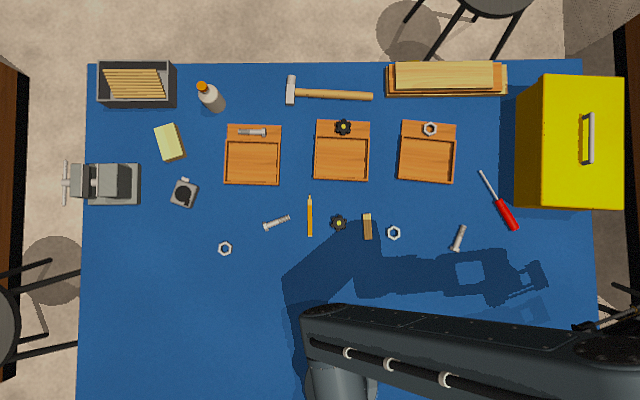

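View pics/scene0.png

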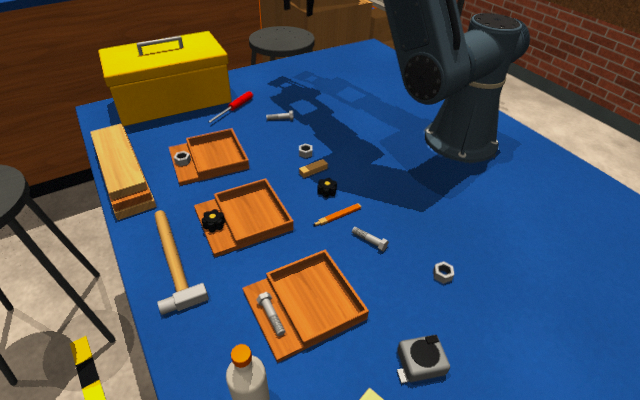

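The top view shows the trays at bolt (252,160), knob (341,153) and nut (427,155). The loose pieces are bolts at (277,222) and (458,237), nuts at (225,248) and (393,232), and the knob at (338,222). The pencil is at (309,215) and the tape at (184,192). A wood block at (367,226) sits between the knob and a nut.

```bash
cat > h.py <<'E'
import numpy as np, cv2
from rig import *
def cast(n,uv,z):
    c=camera_info(n);f=200/np.tan(np.radians(c["fovy"]/2))
    K=np.array([[f,0,c["cx"]],[0,f,c["cy"]],[0,0,1.]])
    p=cv2.undistortPoints(np.float64(uv).reshape(-1,1,2),K,np.array([c["k1"],0,0,0,0]))[:,0]
    d=np.c_[p,np.ones(len(p))]@c["orientation"].T
    return (c["xyz"]+d*((z-c["xyz"][2])/d[:,2])[:,None])[:,:2]
def blobs(img,amin=30,amax=6000):
    h=cv2.cvtColor(img,cv2.COLOR_RGB2HSV)
    bg=cv2.inRange(h,(100,150,0),(125,255,255))
    r=[]
    for c in cv2.findContours(255-bg,cv2.RETR_EXTERNAL,cv2.CHAIN_APPROX_NONE)[0]:
        if amin<cv2.contourArea(c)<amax:r.append(c[:,0])
    return r
def find(n,z,roi=(90,40,620,300)):
    for c in blobs(capture(n)):
        u=c.mean(0)
        if not(roi[0]<u[0]<roi[2] and roi[1]<u[1]<roi[3]):continue
        w=cast(n,c,z)*1000
        (x,y),(a,b),t=cv2.minAreaRect(w.astype(np.float32))
        if a<b:a,b,t=b,a,t+90
        m=cv2.moments(w.astype(np.float32))
        print(u.round(),"rect",round(x),round(y),"size",round(a),round(b),"long ang",round(t%180,1),"cm",round(m["m10"]/m["m00"]),round(m["m01"]/m["m00"]))
E
python3 - <<'E'
from h import *
find("top",.01)
im=cv2.imread("pics/top0.png")
cv2.imwrite("pics/c1.png",np.hstack([cv2.resize(im[200:260,a:a+80],None,fx=5,fy=5,interpolation=cv2.INTER_CUBIC) for a in(205,355)]))
for a in (-80,0):pass
E
```

```text
[225. 248.] rect 389 333 size 44 41 long ang 89.2 cm 388 333
[394. 232.] rect 428 -162 size 44 38 long ang 178.5 cm 428 -162
[458. 239.] rect 409 -354 size 84 31 long ang 152.4 cm 407 -351
[338. 222.] rect 457 -1 size 47 44 long ang 179.2 cm 458 0
[275. 222.] rect 467 184 size 82 32 long ang 116.4 cm 462 186
[367. 226.] rect 448 -84 size 78 27 long ang 2.6 cm 447 -84
[309. 216.] rect 482 84 size 124 15 long ang 179.5 cm 476 85
[184. 192.] rect 554 450 size 85 73 long ang 160.0 cm 552 452
[498. 201.] rect 520 -469 size 204 31 long ang 30.0 cm 496 -484
[252. 154.] rect 666 254 size 185 168 long ang 177.6 cm 665 253
[170. 142.] rect 703 497 size 116 74 long ang 17.6 cm 703 496
[427. 152.] rect 667 -268 size 186 171 long ang 173.3 cm 667 -267
[342. 150.] rect 677 -14 size 189 165 long ang 176.4 cm 675 -13
[210.  97.] rect 842 380 size 116 62 long ang 44.2 cm 839 377
[322.  93.] rect 840 24 size 267 97 long ang 79.8 cm 850 45
```

View pics/c1.png

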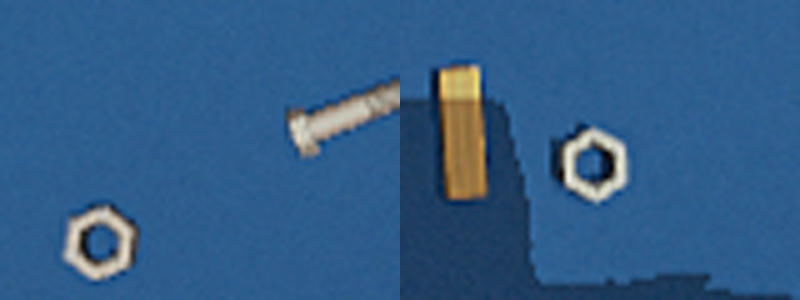

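The crop shows both nuts with corners pointing up and down the picture, so their flats face ±y. The bolt's head is at about (266,226).

```bash
python3 - <<'E'
from h import *
im=capture("top");h=cv2.cvtColor(im,cv2.COLOR_RGB2HSV)
m=((h[...,1]<110)&(h[...,2]>90)).astype(np.uint8)
for c in cv2.findContours(m,0,cv2.CHAIN_APPROX_NONE)[0]:
    u=c[:,0].mean(0)
    if not(215<u[0]<480 and 205<u[1]<260) or cv2.contourArea(c)<25:continue
    w=cast("top",c[:,0],.015)*1000
    (x,y),(a,b),t=cv2.minAreaRect(w.astype(np.float32))
    if a<b:a,b,t=b,a,t+90
    M=cv2.moments(w.astype(np.float32));g=np.array([M["m10"],M["m01"]])/M["m00"]
    d=w-[x,y];z=d[:,0]+1j*d[:,1]
    print(u.round(),"rect",round(x),round(y),round(a),round(b),"ang",round(t%180,1),"cm",g.round(),"corner ang mod60",np.degrees(np.angle((abs(z)*np.exp(6j*np.angle(z))).sum())/6).round(1))
    
E
```

```text
[224. 248.] rect 388 333 44 39 ang 52.8 cm [388. 332.] corner ang mod60 -7.5
[394. 233.] rect 427 -161 42 39 ang 62.6 cm [ 427. -161.] corner ang mod60 3.0
[459. 239.] rect 411 -352 81 28 ang 157.4 cm [ 407. -350.] corner ang mod60 -23.8
[275. 222.] rect 465 183 82 29 ang 116.4 cm [462. 186.] corner ang mod60 -16.6
```

drive_tool(
  motion=[
    [[37, -22, 0], [0, 0, 0]],
    [[37, -22, 0], [0, 0, 0]],
    [[37, -22, 0], [0, 0, 0]],
    [[37, -22, 0], [0, 0, 0]],
    [[37, -22, 0], [0, 0, 0]],
  ],
  gripper=0.7,
)

```text
time_s: 0.7
position: [0.3519, -0.4182, 0.2224]
tcp_rot: [[0.939, 0.344, -0.0], [0.344, -0.939, 0.0], [0.0, -0.0, -1.0]]
force: [0.8, 0.1, 0.5]
opening: 0.716
grasp_force: 0.0
```

drive_tool(
  motion=[
    [[37, -22, 0], [0, 0, 0]],
    [[37, -22, 0], [0, 0, 0]],
    [[0, 0, 20], [0, 0, 0.13]],
    [[0, 0, 20], [0, 0, 0.13]],
    [[0, 0, 20], [0, 0, 0.13]],
  ],
)

```text
time_s: 1.2
position: [0.406, -0.3523, 0.1621]
tcp_rot: [[0.999, -0.042, 0.0], [-0.042, -0.999, -0.001], [0.0, 0.001, -1.0]]
force: [-0.0, 0.9, -0.2]
opening: 0.698
grasp_force: 0.0
```

drive_tool(
  motion=[
    [[0, 0, 20], [0, 0, 0.13]],
    [[0, 0, 20], [0, 0, 0.13]],
    [[0, 0, 20], [0, 0, 0.13]],
    [[0, 0, 0], [0, 0, 0]],
    [[0, 0, 0], [0, 0, 0]],
  ],
)

```text
time_s: 1.7
position: [0.4054, -0.3528, 0.1025]
tcp_rot: [[0.911, -0.413, -0.0], [-0.413, -0.911, 0.001], [-0.001, -0.0, -1.0]]
force: [-0.2, -0.1, 0.3]
opening: 0.699
grasp_force: 0.0
```

drive_tool(
  motion=[
    [[0, -3, 30], [0, 0, 0]],
    [[0, 0, 30], [0, 0, 0]],
    [[0, 0, 25], [0, 0, 0]],
    [[0, 0, 10], [0, 0, 0]],
    [[0, 0, 3], [0, 0, 0]],
  ],
)

```text
time_s: 2.2
position: [0.4069, -0.3503, 0.0045]
tcp_rot: [[0.91, -0.414, -0.0], [-0.414, -0.91, 0.0], [-0.0, -0.0, -1.0]]
force: [0.8, -0.1, 0.6]
opening: 0.7
grasp_force: 0.0
```

drive_tool(
  motion=[
    [[0, 0, 0], [0, 0, 0]],
    [[0, 0, 0], [0, 0, 0]],
    [[0, 0, 0], [0, 0, 0]],
    [[0, 0, 0], [0, 0, 0]],
    [[0, 0, 0], [0, 0, 0]],
  ],
  gripper=0,
)

```text
time_s: 2.7
position: [0.4069, -0.3504, 0.0051]
tcp_rot: [[0.91, -0.415, 0.001], [-0.415, -0.91, -0.001], [0.001, 0.0, -1.0]]
force: [-0.6, -0.6, 0.3]
opening: 0.335
grasp_force: 0.0
```

drive_tool(
  motion=[
    [[0, 0, 0], [0, 0, 0]],
    [[0, 0, 0], [0, 0, 0]],
    [[0, 0, -20], [0, 0, 0]],
    [[0, 0, -40], [0, 0, 0]],
    [[0, 0, -50], [0, 0, 0]],
  ],
)

```text
time_s: 3.2
position: [0.4054, -0.3486, 0.1137]
tcp_rot: [[0.91, -0.415, -0.004], [-0.415, -0.91, 0.005], [-0.005, -0.003, -1.0]]
force: [0.1, -0.9, -1.3]
opening: 0.174
grasp_force: 29.9
```

drive_tool(
  motion=[
    [[-2, -25, 0], [0, 0, 0]],
    [[-2, -44, 0], [0, 0, 0]],
    [[-2, -44, 0], [0, 0, 0]],
    [[-2, -44, 0], [0, 0, 0]],
    [[-2, -44, 0], [0, 0, 0]],
  ],
)

```text
time_s: 3.7
position: [0.4811, -0.1614, 0.1144]
tcp_rot: [[0.909, -0.416, -0.001], [-0.416, -0.909, 0.0], [-0.001, -0.0, -1.0]]
force: [1.1, -0.4, -1.4]
opening: 0.171
grasp_force: 29.9
```

drive_tool(
  motion=[
    [[-2, -44, 0], [0, 0, 0]],
    [[-2, -44, 0], [0, 0, 0]],
    [[-2, -44, 0], [0, 0, 0]],
    [[-2, -44, 0], [0, 0, 0]],
    [[-2, -44, 0], [0, 0, 0]],
  ],
)

```text
time_s: 4.2
position: [0.5632, 0.0431, 0.1142]
tcp_rot: [[0.91, -0.415, -0.001], [-0.415, -0.91, 0.0], [-0.001, 0.0, -1.0]]
force: [0.1, -0.7, -1.0]
opening: 0.176
grasp_force: 29.9
```

drive_tool(
  motion=[
    [[-2, -44, 0], [0, 0, 0]],
    [[-2, -44, 0], [0, 0, 0]],
    [[-2, -44, 0], [0, 0, 0]],
    [[-2, -44, 0], [0, 0, 0]],
    [[0, -15, 0], [0, 0, 0]],
  ],
)

```text
time_s: 4.7
position: [0.6361, 0.2226, 0.1141]
tcp_rot: [[0.911, -0.412, 0.001], [-0.412, -0.911, 0.002], [0.001, -0.002, -1.0]]
force: [0.9, -0.6, -1.2]
opening: 0.174
grasp_force: 29.9
```

drive_tool(
  motion=[
    [[0, 0, 0], [0, 0, -0.1]],
    [[0, 0, 0], [0, 0, -0.1]],
    [[0, 0, 0], [0, 0, -0.1]],
    [[0, 0, 0], [0, 0, -0.085]],
    [[0, 0, 0], [0, 0, 0]],
  ],
)

```text
time_s: 5.2
position: [0.6345, 0.2176, 0.1138]
tcp_rot: [[0.999, -0.044, -0.002], [-0.044, -0.999, -0.001], [-0.002, 0.001, -1.0]]
force: [-0.4, 0.9, -1.6]
opening: 0.173
grasp_force: 29.9
```

```bash
python3 - <<'E'
from h import *
cv2.imwrite("pics/s1.png",cv2.resize(capture("scene")[100:400,150:550,::-1],None,fx=2,fy=2))
E
```

```text
(no output)
```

View pics/s1.png

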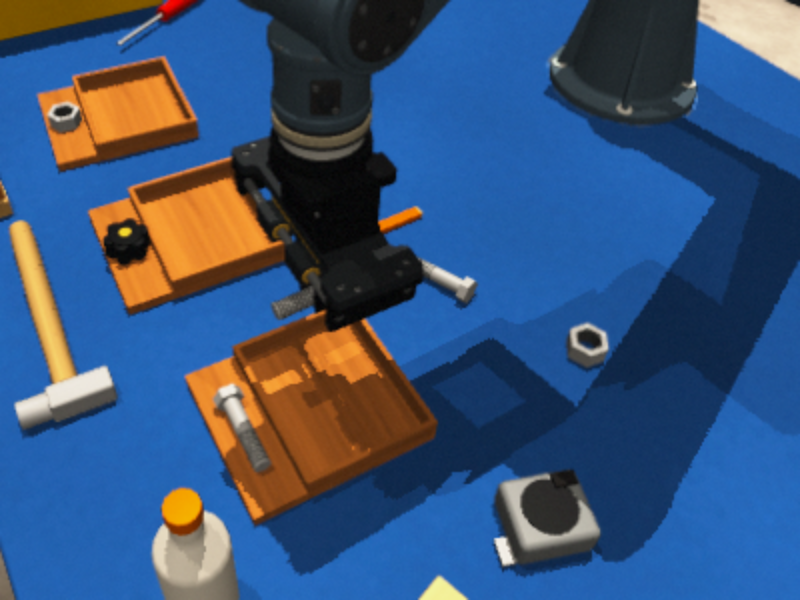

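The held bolt hangs level over the bolt tray, with its tip at crop (295,300) on the ledge side. I'll lower it and release.

drive_tool(
  motion=[
    [[0, -2, 35], [0, 0, 0]],
    [[0, 0, 35], [0, 0, 0]],
    [[0, 0, 22], [0, 0, 0]],
    [[0, 0, 8], [0, 0, 0]],
    [[0, 0, 3], [0, 0, 0]],
  ],
)

```text
time_s: 5.75
position: [0.6348, 0.2199, 0.0105]
tcp_rot: [[0.999, -0.044, -0.002], [-0.044, -0.999, -0.0], [-0.002, 0.0, -1.0]]
force: [-0.2, 0.1, -1.6]
opening: 0.173
grasp_force: 29.9
```

drive_tool(
  motion=[
    [[0, 0, 0], [0, 0, 0]],
    [[0, 0, 0], [0, 0, 0]],
    [[0, 0, 0], [0, 0, 0]],
    [[0, 0, 0], [0, 0, 0]],
    [[0, 0, 0], [0, 0, 0]],
  ],
  gripper=0.33,
)

```text
time_s: 6.25
position: [0.6359, 0.2203, 0.0124]
tcp_rot: [[0.999, -0.043, 0.001], [-0.043, -0.999, 0.0], [0.001, -0.0, -1.0]]
force: [-0.3, 0.1, 0.3]
opening: 0.326
grasp_force: 0.0
```

drive_tool(
  motion=[
    [[0, 0, -15], [0, 0, 0]],
    [[0, 0, -40], [0, 0, 0]],
    [[0, 0, -40], [0, 0, 0]],
    [[0, 0, 0], [0, 0, 0]],
    [[0, 0, 0], [0, 0, 0]],
  ],
)

```text
time_s: 6.75
position: [0.6365, 0.2204, 0.109]
tcp_rot: [[0.999, -0.043, 0.004], [-0.043, -0.999, 0.001], [0.004, -0.001, -1.0]]
force: [0.4, -0.9, -0.1]
opening: 0.33
grasp_force: 0.0
```

drive_tool(
  motion=[
    [[-34.4, 8.2, 0], [0, 0, 0]],
    [[-34.4, 8.2, 0], [0, 0, 0]],
    [[-34.4, 8.2, 0], [0, 0, 0]],
    [[-34.4, 8.2, 0], [0, 0, 0]],
    [[-34.4, 8.2, 0], [0, 0, 0]],
  ],
  gripper=0.6,
)

```text
time_s: 7.25
position: [0.459, 0.1862, 0.1056]
tcp_rot: [[0.999, -0.043, -0.003], [-0.043, -0.999, -0.001], [-0.003, 0.001, -1.0]]
force: [-0.2, 0.1, -0.5]
opening: 0.585
grasp_force: 0.0
```

drive_tool(
  motion=[
    [[0, 0, 0], [0, 0, -0.146]],
    [[0, 0, 0], [0, 0, -0.146]],
    [[0, 0, 0], [0, 0, -0.146]],
    [[0, 0, 0], [0, 0, -0.146]],
    [[0, 0, 0], [0, 0, -0.146]],
  ],
)

```text
time_s: 7.75
position: [0.4605, 0.1865, 0.1055]
tcp_rot: [[0.769, 0.639, -0.003], [0.639, -0.769, -0.001], [-0.003, -0.002, -1.0]]
force: [0.6, 0.9, 0.5]
opening: 0.605
grasp_force: 0.0
```

drive_tool(
  motion=[
    [[0, 0, 0], [0, 0, -0.146]],
    [[0, 0, 0], [0, 0, -0.146]],
    [[0, 0, 0], [0, 0, -0.146]],
    [[0, 0, 0], [0, 0, -0.146]],
    [[0, 0, 0], [0, 0, -0.146]],
  ],
)

```text
time_s: 8.25
position: [0.4605, 0.1865, 0.1055]
tcp_rot: [[0.147, 0.989, -0.003], [0.989, -0.147, -0.001], [-0.001, -0.003, -1.0]]
force: [-0.4, -0.4, -0.4]
opening: 0.604
grasp_force: 0.0
```

drive_tool(
  motion=[
    [[0, 0, 0], [0, 0, -0.146]],
    [[0, 0, 0], [0, 0, -0.146]],
    [[0, 0, 0], [0, 0, -0.146]],
    [[0, 0, 0], [0, 0, -0.146]],
    [[0, 0, 0], [0, 0, 0]],
  ],
)

```text
time_s: 8.75
position: [0.4606, 0.1865, 0.1056]
tcp_rot: [[-0.417, 0.909, -0.003], [0.909, 0.417, -0.001], [0.001, -0.003, -1.0]]
force: [-0.1, -0.9, 0.4]
opening: 0.597
grasp_force: 0.0
```

drive_tool(
  motion=[
    [[0, 2, 30], [0, 0, 0]],
    [[0, 0, 30], [0, 0, 0]],
    [[0, 0, 28], [0, 0, 0]],
    [[0, 0, 10], [0, 0, 0]],
    [[0, 0, 3], [0, 0, 0]],
  ],
)

```text
time_s: 9.25
position: [0.4625, 0.1873, 0.0042]
tcp_rot: [[-0.415, 0.91, -0.004], [0.91, 0.415, -0.001], [0.001, -0.003, -1.0]]
force: [0.4, -0.5, 1.1]
opening: 0.601
grasp_force: 0.0
```

drive_tool(
  motion=[
    [[0, 0, 0], [0, 0, 0]],
    [[0, 0, 0], [0, 0, 0]],
    [[0, 0, 0], [0, 0, 0]],
    [[0, 0, 0], [0, 0, 0]],
    [[0, 0, 0], [0, 0, 0]],
  ],
  gripper=0,
)

```text
time_s: 9.75
position: [0.4639, 0.1875, 0.0062]
tcp_rot: [[-0.417, 0.909, 0.001], [0.909, 0.417, 0.0], [-0.0, 0.001, -1.0]]
force: [-0.3, -0.9, -0.4]
opening: 0.232
grasp_force: 0.3
```

drive_tool(
  motion=[
    [[0, 0, 0], [0, 0, 0]],
    [[0, 0, 0], [0, 0, 0]],
    [[0, 0, 0], [0, 0, 0]],
    [[0, 0, -40], [0, 0, 0]],
    [[0, 0, -50], [0, 0, 0]],
  ],
)

```text
time_s: 10.25
position: [0.4617, 0.1871, 0.0939]
tcp_rot: [[-0.417, 0.909, -0.007], [0.909, 0.417, -0.001], [0.002, -0.007, -1.0]]
force: [1.1, 0.3, -1.5]
opening: 0.171
grasp_force: 30.0
```

drive_tool(
  motion=[
    [[4, 40, -8], [0, 0, 0]],
    [[4, 40, -8], [0, 0, 0]],
    [[4, 40, 0], [0, 0, 0]],
    [[4, 41, 0], [0, 0, 0]],
    [[4, 41, 0], [0, 0, 0]],
  ],
)

```text
time_s: 10.75
position: [0.6397, 0.2907, 0.111]
tcp_rot: [[-0.417, 0.909, -0.001], [0.909, 0.417, -0.0], [0.0, -0.001, -1.0]]
force: [1.7, 0.2, -1.3]
opening: 0.177
grasp_force: 30.0
```

drive_tool(
  motion=[
    [[0, 0, 0], [0, 0, -0.138]],
    [[0, 0, 0], [0, 0, -0.138]],
    [[0, 0, 0], [0, 0, -0.138]],
    [[0, 0, 0], [0, 0, -0.138]],
    [[0, 0, 0], [0, 0, 0]],
  ],
)

```text
time_s: 11.25
position: [0.6383, 0.2898, 0.1104]
tcp_rot: [[-0.831, 0.556, -0.002], [0.556, 0.831, -0.0], [0.001, -0.001, -1.0]]
force: [-0.6, 0.6, -1.8]
opening: 0.171
grasp_force: 30.0
```

drive_tool(
  motion=[
    [[0, 0, 0], [0, 0, -0.138]],
    [[0, 0, 0], [0, 0, -0.138]],
    [[0, 0, 0], [0, 0, -0.138]],
    [[0, 0, 0], [0, 0, -0.138]],
    [[0, 0, 0], [0, 0, 0]],
  ],
)

```text
time_s: 11.75
position: [0.6385, 0.2898, 0.1109]
tcp_rot: [[-0.999, 0.04, -0.001], [0.04, 0.999, -0.0], [0.001, -0.0, -1.0]]
force: [-0.6, 0.5, -0.6]
opening: 0.176
grasp_force: 30.0
```

drive_tool(
  motion=[
    [[0, 0, 35], [0, 0, 0]],
    [[0, 0, 35], [0, 0, 0]],
    [[0, 0, 20], [0, 0, 0]],
    [[0, 0, 7], [0, 0, 0]],
    [[0, 0, 3], [0, 0, 0]],
  ],
)

```text
time_s: 12.25
position: [0.6384, 0.2898, 0.011]
tcp_rot: [[-0.999, 0.04, -0.002], [0.04, 0.999, -0.0], [0.002, -0.0, -1.0]]
force: [-1.7, -0.5, 1.5]
opening: 0.173
grasp_force: 30.0
```

drive_tool(
  motion=[
    [[0, 0, 0], [0, 0, 0]],
    [[0, 0, 0], [0, 0, 0]],
    [[0, 0, 0], [0, 0, 0]],
    [[0, 0, 0], [0, 0, 0]],
    [[0, 0, 0], [0, 0, 0]],
  ],
  gripper=0.33,
)

```text
time_s: 12.75
position: [0.6393, 0.29, 0.0122]
tcp_rot: [[-0.999, 0.037, 0.001], [0.037, 0.999, 0.0], [-0.001, 0.0, -1.0]]
force: [0.4, -0.2, -0.4]
opening: 0.326
grasp_force: 0.0
```

drive_tool(
  motion=[
    [[0, 0, -15], [0, 0, 0]],
    [[0, 0, -40], [0, 0, 0]],
    [[0, 0, -40], [0, 0, 0]],
    [[0, 0, 0], [0, 0, 0]],
    [[0, 0, 0], [0, 0, 0]],
  ],
)

```text
time_s: 13.25
position: [0.6401, 0.2903, 0.1093]
tcp_rot: [[-0.999, 0.037, 0.004], [0.037, 0.999, 0.001], [-0.004, 0.001, -1.0]]
force: [0.3, 0.3, -0.5]
opening: 0.333
grasp_force: 0.0
```

drive_tool(
  motion=[
    [[42, 5.5, 0], [0, 0, 0]],
    [[42, 5.5, 0], [0, 0, 0]],
    [[42, 5.5, 0], [0, 0, 0]],
    [[42, 5.5, 0], [0, 0, 0]],
    [[42, 5.5, 0], [0, 0, 0]],
  ],
  gripper=0.8,
)

```text
time_s: 13.75
position: [0.4273, 0.3246, 0.1056]
tcp_rot: [[-0.999, 0.037, -0.003], [0.037, 0.999, -0.001], [0.003, -0.001, -1.0]]
force: [-0.4, -0.4, -0.3]
opening: 0.7
grasp_force: 0.0
```

drive_tool(
  motion=[
    [[42, 5.5, 0], [0, 0, 0]],
    [[0, 0, 0], [0, 0, 0.143]],
    [[0, 0, 0], [0, 0, 0.143]],
    [[0, 0, 0], [0, 0, 0.143]],
    [[0, 0, 0], [0, 0, 0.143]],
  ],
)

```text
time_s: 14.25
position: [0.3871, 0.3317, 0.1057]
tcp_rot: [[-0.817, 0.576, -0.002], [0.576, 0.817, -0.001], [0.001, -0.002, -1.0]]
force: [0.8, 0.0, -1.1]
opening: 0.798
grasp_force: 0.0
```

drive_tool(
  motion=[
    [[0, 0, 0], [0, 0, 0.143]],
    [[0, 0, 0], [0, 0, 0.143]],
    [[0, 0, 0], [0, 0, 0.143]],
    [[0, 0, 0], [0, 0, 0.143]],
    [[0, 0, 0], [0, 0, 0]],
  ],
)

```text
time_s: 14.75
position: [0.3874, 0.3317, 0.1057]
tcp_rot: [[-0.38, 0.925, -0.002], [0.925, 0.38, -0.001], [-0.0, -0.003, -1.0]]
force: [-0.9, 0.7, -0.6]
opening: 0.798
grasp_force: 0.0
```

drive_tool(
  motion=[
    [[0, 0, 35], [0, 0, 0]],
    [[0, 0, 30], [0, 0, 0]],
    [[0, 0, 25], [0, 0, 0]],
    [[0, 0, 9], [0, 0, 0]],
    [[0, 0, 3], [0, 0, 0]],
  ],
)

```text
time_s: 15.25
position: [0.3874, 0.3316, 0.0034]
tcp_rot: [[-0.382, 0.924, -0.003], [0.924, 0.382, -0.001], [-0.0, -0.003, -1.0]]
force: [0.6, -0.3, -0.0]
opening: 0.8
grasp_force: 0.0
```

drive_tool(
  motion=[
    [[0, 0, 0], [0, 0, 0]],
    [[0, 0, 0], [0, 0, 0]],
    [[0, 0, 0], [0, 0, 0]],
    [[0, 0, 0], [0, 0, 0]],
    [[0, 0, 0], [0, 0, 0]],
  ],
  gripper=0,
)

```text
time_s: 15.75
position: [0.3886, 0.3323, 0.0051]
tcp_rot: [[-0.38, 0.925, 0.001], [0.925, 0.38, 0.0], [0.0, 0.001, -1.0]]
force: [0.5, -0.4, 1.1]
opening: 0.429
grasp_force: 0.2
```

drive_tool(
  motion=[
    [[0, 0, 0], [0, 0, 0]],
    [[0, 0, 0], [0, 0, 0]],
    [[0, 0, 0], [0, 0, 0]],
    [[0, 0, -40], [0, 0, 0]],
    [[0, 0, -50], [0, 0, 0]],
  ],
)

```text
time_s: 16.25
position: [0.3865, 0.331, 0.093]
tcp_rot: [[-0.38, 0.925, -0.007], [0.925, 0.38, -0.003], [-0.001, -0.007, -1.0]]
force: [0.5, 1.0, -1.2]
opening: 0.407
grasp_force: 30.0
```

drive_tool(
  motion=[
    [[-20, 2, -10], [0, 0, 0]],
    [[-42, 2, -10], [0, 0, 0]],
    [[-42, 2, 0], [0, 0, 0]],
    [[-42, 2, 0], [0, 0, 0]],
    [[-42, 2, 0], [0, 0, 0]],
  ],
)

```text
time_s: 16.75
position: [0.4693, 0.1607, 0.1145]
tcp_rot: [[-0.381, 0.925, -0.0], [0.925, 0.381, 0.0], [0.0, -0.0, -1.0]]
force: [1.4, 0.0, -1.1]
opening: 0.409
grasp_force: 30.0
```

drive_tool(
  motion=[
    [[-42, 2, 0], [0, 0, 0]],
    [[-42, 2, 0], [0, 0, 0]],
    [[-42, 2, 0], [0, 0, 0]],
    [[-42, 2, 0], [0, 0, 0]],
    [[-42, 2, 0], [0, 0, 0]],
  ],
)

```text
time_s: 17.25
position: [0.5582, -0.03, 0.1141]
tcp_rot: [[-0.38, 0.925, -0.001], [0.925, 0.38, 0.0], [0.001, -0.001, -1.0]]
force: [0.1, 0.8, -0.8]
opening: 0.411
grasp_force: 30.0
```

drive_tool(
  motion=[
    [[-42, 2, 0], [0, 0, 0]],
    [[-42, 2, 0], [0, 0, 0]],
    [[-42, 2, 0], [0, 0, 0]],
    [[-42, 0, 0], [0, 0, 0]],
    [[-42, 0, 0], [0, 0, 0]],
  ],
)

```text
time_s: 17.75
position: [0.6435, -0.2217, 0.1138]
tcp_rot: [[-0.38, 0.925, -0.001], [0.925, 0.38, 0.001], [0.001, -0.001, -1.0]]
force: [0.0, -0.2, -0.4]
opening: 0.414
grasp_force: 30.0
```

drive_tool(
  motion=[
    [[-13, 0, 0], [0, 0, 0]],
    [[0, 0, 0], [0, 0, 0.125]],
    [[0, 0, 0], [0, 0, 0.125]],
    [[0, 0, 0], [0, 0, 0.125]],
    [[0, 0, 0], [0, 0, 0.125]],
  ],
)

```text
time_s: 18.25
position: [0.6476, -0.2313, 0.1136]
tcp_rot: [[0.115, 0.993, -0.002], [0.993, -0.115, 0.001], [0.001, -0.002, -1.0]]
force: [0.3, -0.3, -1.3]
opening: 0.411
grasp_force: 30.0
```

drive_tool(
  motion=[
    [[0, 0, 35], [0, 0, 0]],
    [[0, 0, 35], [0, 0, 0]],
    [[0, 0, 22], [0, 0, 0]],
    [[0, 0, 8], [0, 0, 0]],
    [[0, 0, 3], [0, 0, 0]],
  ],
)

```text
time_s: 18.75
position: [0.6475, -0.2313, 0.0104]
tcp_rot: [[0.109, 0.994, -0.003], [0.994, -0.109, 0.002], [0.001, -0.003, -1.0]]
force: [-0.2, -0.2, -0.6]
opening: 0.413
grasp_force: 30.0
```

drive_tool(
  motion=[
    [[0, 0, 0], [0, 0, 0]],
    [[0, 0, 0], [0, 0, 0]],
    [[0, 0, 0], [0, 0, 0]],
    [[0, 0, 0], [0, 0, 0]],
    [[0, 0, 0], [0, 0, 0]],
  ],
  gripper=0.54,
)

```text
time_s: 19.25
position: [0.6488, -0.2325, 0.0123]
tcp_rot: [[0.11, 0.994, 0.001], [0.994, -0.11, -0.001], [-0.0, 0.001, -1.0]]
force: [0.1, -0.3, -0.3]
opening: 0.541
grasp_force: 0.0
```

drive_tool(
  motion=[
    [[0, 0, -15], [0, 0, 0]],
    [[0, 0, -40], [0, 0, 0]],
    [[0, 0, -40], [0, 0, 0]],
    [[0, 0, 0], [0, 0, 0]],
    [[0, 0, 0], [0, 0, 0]],
  ],
)

```text
time_s: 19.75
position: [0.6494, -0.2328, 0.1091]
tcp_rot: [[0.11, 0.994, 0.004], [0.994, -0.11, -0.002], [-0.002, 0.004, -1.0]]
force: [-0.6, 0.3, -1.5]
opening: 0.54
grasp_force: 0.0
```

drive_tool(
  motion=[
    [[8, -38, 0], [0, 0, 0]],
    [[8, -38, 0], [0, 0, 0]],
    [[8, -38, 0], [0, 0, 0]],
    [[8, -38, 0], [0, 0, 0]],
    [[8, -38, 0], [0, 0, 0]],
  ],
  gripper=0.75,
)

```text
time_s: 20.25
position: [0.4614, -0.1704, 0.1056]
tcp_rot: [[0.11, 0.994, -0.003], [0.994, -0.11, 0.002], [0.001, -0.003, -1.0]]
force: [-0.5, 0.1, -1.0]
opening: 0.745
grasp_force: 0.0
```

drive_tool(
  motion=[
    [[7, -38, 0], [0, 0, 0]],
    [[0, 0, 0], [0, 0, 0.12]],
    [[0, 0, 0], [0, 0, 0.12]],
    [[0, 0, 0], [0, 0, 0.12]],
    [[0, 0, 0], [0, 0, 0]],
  ],
)

```text
time_s: 20.75
position: [0.426, -0.16, 0.1058]
tcp_rot: [[0.453, 0.892, -0.002], [0.892, -0.453, 0.002], [0.0, -0.003, -1.0]]
force: [0.1, -0.4, 0.2]
opening: 0.75
grasp_force: 0.0
```

drive_tool(
  motion=[
    [[0, 0, 35], [0, 0, 0]],
    [[0, 0, 30], [0, 0, 0]],
    [[0, 0, 25], [0, 0, 0]],
    [[0, 0, 9], [0, 0, 0]],
    [[0, 0, 3], [0, 0, 0]],
  ],
)

```text
time_s: 21.25
position: [0.4261, -0.16, 0.0034]
tcp_rot: [[0.452, 0.892, -0.003], [0.892, -0.452, 0.002], [0.0, -0.003, -1.0]]
force: [-1.1, -0.6, 0.0]
opening: 0.748
grasp_force: 0.0
```

drive_tool(
  motion=[
    [[0, 0, 0], [0, 0, 0]],
    [[0, 0, 0], [0, 0, 0]],
    [[0, 0, 0], [0, 0, 0]],
    [[0, 0, 0], [0, 0, 0]],
    [[0, 0, 0], [0, 0, 0]],
  ],
  gripper=0,
)

```text
time_s: 21.75
position: [0.4273, -0.1608, 0.0052]
tcp_rot: [[0.453, 0.892, 0.001], [0.892, -0.453, -0.001], [-0.0, 0.001, -1.0]]
force: [0.5, 1.1, 3.9]
opening: 0.419
grasp_force: 29.8
```

drive_tool(
  motion=[
    [[0, 0, 0], [0, 0, 0]],
    [[0, 0, 0], [0, 0, 0]],
    [[0, 0, 0], [0, 0, 0]],
    [[0, 0, -40], [0, 0, 0]],
    [[0, 0, -50], [0, 0, 0]],
  ],
)

```text
time_s: 22.25
position: [0.4252, -0.1595, 0.0933]
tcp_rot: [[0.453, 0.891, -0.006], [0.891, -0.453, 0.004], [0.001, -0.008, -1.0]]
force: [0.7, 0.1, -0.0]
opening: 0.412
grasp_force: 29.8
```

drive_tool(
  motion=[
    [[-4, 42, -10], [0, 0, 0]],
    [[-4, 42, -10], [0, 0, 0]],
    [[-4, 42, 0], [0, 0, 0]],
    [[-4, 42, 0], [0, 0, 0]],
    [[-4, 42, 0], [0, 0, 0]],
  ],
)

```text
time_s: 22.75
position: [0.6059, -0.274, 0.1144]
tcp_rot: [[0.453, 0.892, -0.001], [0.892, -0.453, 0.001], [0.0, -0.001, -1.0]]
force: [0.9, 0.6, -2.5]
opening: 0.412
grasp_force: 29.8
```

drive_tool(
  motion=[
    [[-4, 42, 0], [0, 0, 0]],
    [[0, 0, 0], [0, 0, -0.12]],
    [[0, 0, 0], [0, 0, -0.12]],
    [[0, 0, 0], [0, 0, -0.12]],
    [[0, 0, 0], [0, 0, 0]],
  ],
)

```text
time_s: 23.25
position: [0.6401, -0.2957, 0.1136]
tcp_rot: [[0.11, 0.994, -0.002], [0.994, -0.11, 0.001], [0.001, -0.002, -1.0]]
force: [-0.7, 0.3, -1.1]
opening: 0.411
grasp_force: 29.8
```

drive_tool(
  motion=[
    [[0, 0, 35], [0, 0, 0]],
    [[0, 0, 35], [0, 0, 0]],
    [[0, 0, 22], [0, 0, 0]],
    [[0, 0, 8], [0, 0, 0]],
    [[0, 0, 3], [0, 0, 0]],
  ],
)

```text
time_s: 23.75
position: [0.64, -0.2956, 0.0105]
tcp_rot: [[0.111, 0.994, -0.002], [0.994, -0.111, 0.001], [0.001, -0.002, -1.0]]
force: [0.3, 0.0, -0.9]
opening: 0.41
grasp_force: 29.8
```

drive_tool(
  motion=[
    [[0, 0, 0], [0, 0, 0]],
    [[0, 0, 0], [0, 0, 0]],
    [[0, 0, 0], [0, 0, 0]],
    [[0, 0, 0], [0, 0, 0]],
    [[0, 0, 0], [0, 0, 0]],
  ],
  gripper=0.54,
)

```text
time_s: 24.25
position: [0.6412, -0.2963, 0.0124]
tcp_rot: [[0.11, 0.994, 0.001], [0.994, -0.11, -0.001], [-0.001, 0.001, -1.0]]
force: [-0.0, 0.6, 0.9]
opening: 0.537
grasp_force: 0.0
```

drive_tool(
  motion=[
    [[0, 0, -15], [0, 0, 0]],
    [[0, 0, -40], [0, 0, 0]],
    [[0, 0, -40], [0, 0, 0]],
    [[0, 0, 0], [0, 0, 0]],
    [[0, 0, 0], [0, 0, 0]],
  ],
)

```text
time_s: 24.75
position: [0.6418, -0.2967, 0.1094]
tcp_rot: [[0.11, 0.994, 0.004], [0.994, -0.11, -0.002], [-0.002, 0.004, -1.0]]
force: [0.4, -0.1, -0.6]
opening: 0.541
grasp_force: 0.0
```

```bash
python3 - <<'E'
from h import *
cv2.imwrite("pics/t2.png",cv2.resize(capture("top")[100:270,210:480,::-1],None,fx=2.9,fy=2.9,interpolation=cv2.INTER_CUBIC))
E
```

```text
(no output)
```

View pics/t2.png

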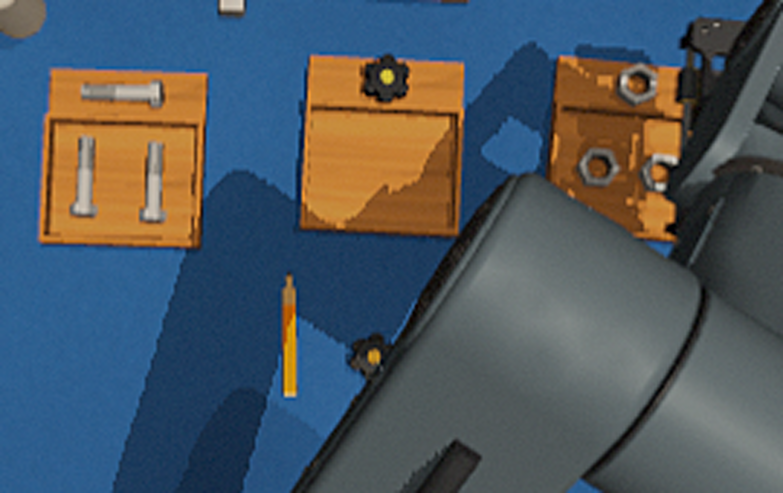

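The crop shows both bolts lying apart in the bolt tray at (83,177) and (153,182), and both nuts in theirs at (599,167) and (661,173). Pencil and knob are untouched. Next is the knob, starting with the direction of its lobes.

```bash
python3 - <<'E'
from h import *
im=cv2.imread("pics/top0.png")[205:240,320:356]
v=im.max(2);m=((v<75)).astype(np.uint8)
c=max(cv2.findContours(m,0,cv2.CHAIN_APPROX_NONE)[0],key=cv2.contourArea)[:,0]+[320,205]
w=cast("top",c,.02)*1000;x,y=(w.max(0)+w.min(0))/2
z=(w[:,0]-x)+1j*(w[:,1]-y)
print(x,y,np.ptp(w,axis=0),np.degrees(np.angle((abs(z)*np.exp(6j*np.angle(z))).sum())/6))
y_=cv2.inRange(cv2.cvtColor(im,cv2.COLOR_BGR2HSV),(18,100,90),(35,255,255))
p=np.argwhere(y_).mean(0)[::-1]+[320,205];print(p,cast("top",[p],.026)*1000)
cv2.imwrite("pics/k.png",cv2.resize(im,None,fx=12,fy=12,interpolation=cv2.INTER_CUBIC))
E
```

```text
458.63412578472514 1.2076993631064301 [49.48825873 46.88381238] -8.35327629435023
[338.5 222.5] [[4.58441807e+02 2.31124274e-02]]
```

View pics/k.png

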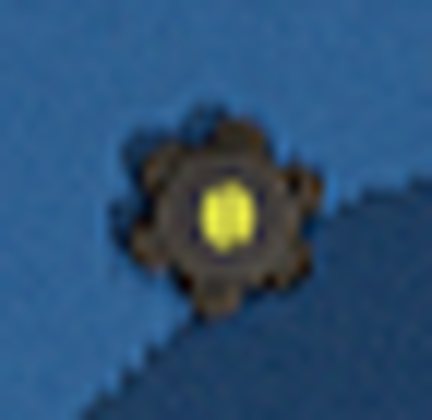

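The crop shows the knob with one lobe about 8° to the right of picture-up, so lobes lie at −8° and every 60° from there. I'll close along +22°, across two lobes a side.

drive_tool(
  motion=[
    [[34, -27, 0], [0, 0, 0]],
    [[34, -27, 0], [0, 0, 0]],
    [[34, -27, 0], [0, 0, 0]],
    [[34, -27, 0], [0, 0, 0]],
    [[34, -27, 0], [0, 0, 0]],
  ],
  gripper=0.85,
)

```text
time_s: 25.3
position: [0.5229, -0.1105, 0.1053]
tcp_rot: [[0.11, 0.994, -0.003], [0.994, -0.11, 0.002], [0.001, -0.003, -1.0]]
force: [-0.0, 0.2, 0.0]
opening: 0.832
grasp_force: 0.0
```

drive_tool(
  motion=[
    [[35, -27, 0], [0, 0, 0]],
    [[35, -27, 0], [0, 0, 0]],
    [[35, -27, 0], [0, 0, 0]],
    [[0, 0, 0], [0, 0, -0.124]],
    [[0, 0, 0], [0, 0, -0.124]],
  ],
)

```text
time_s: 25.8
position: [0.4538, 0.0027, 0.1057]
tcp_rot: [[-0.145, 0.989, -0.004], [0.989, 0.145, 0.001], [0.002, -0.004, -1.0]]
force: [0.3, 0.2, -0.0]
opening: 0.853
grasp_force: 0.0
```

drive_tool(
  motion=[
    [[0, 0, 0], [0, 0, -0.124]],
    [[0, 0, 0], [0, 0, -0.124]],
    [[0, 0, 0], [0, 0, 0]],
  ],
)

```text
time_s: 26.1
position: [0.4552, 0.0013, 0.1057]
tcp_rot: [[-0.376, 0.926, -0.003], [0.926, 0.376, 0.001], [0.002, -0.002, -1.0]]
force: [-0.3, -0.3, -0.0]
opening: 0.85
grasp_force: 0.0
```

drive_tool(
  motion=[
    [[-2, 2, 35], [0, 0, 0]],
    [[0, 0, 30], [0, 0, 0]],
    [[0, 0, 23], [0, 0, 0]],
    [[0, 0, 9], [0, 0, 0]],
    [[0, 0, 3], [0, 0, 0]],
  ],
)

```text
time_s: 26.6
position: [0.458, 0.0, 0.0054]
tcp_rot: [[-0.375, 0.927, -0.003], [0.927, 0.375, 0.001], [0.002, -0.002, -1.0]]
force: [-0.6, 0.3, -0.1]
opening: 0.847
grasp_force: 0.0
```

drive_tool(
  motion=[
    [[0, 0, 0], [0, 0, 0]],
    [[0, 0, 0], [0, 0, 0]],
    [[0, 0, 0], [0, 0, 0]],
    [[0, 0, 0], [0, 0, 0]],
    [[0, 0, 0], [0, 0, 0]],
  ],
  gripper=0,
)

```text
time_s: 27.1
position: [0.4592, -0.0002, 0.0072]
tcp_rot: [[-0.376, 0.926, 0.001], [0.926, 0.376, -0.0], [-0.001, 0.001, -1.0]]
force: [0.4, 0.3, 4.1]
opening: 0.516
grasp_force: 30.0
```

drive_tool(
  motion=[
    [[0, 0, 0], [0, 0, 0]],
    [[0, 0, 0], [0, 0, 0]],
    [[0, 0, 0], [0, 0, 0]],
    [[0, 0, -40], [0, 0, 0]],
    [[0, 0, -50], [0, 0, 0]],
  ],
)

```text
time_s: 27.6
position: [0.457, 0.0002, 0.0954]
tcp_rot: [[-0.376, 0.927, -0.007], [0.927, 0.376, 0.002], [0.004, -0.006, -1.0]]
force: [0.9, 0.1, -0.7]
opening: 0.516
grasp_force: 30.0
```

drive_tool(
  motion=[
    [[-17, 35, -10], [0, 0, 0]],
    [[-17, 35, -10], [0, 0, 0]],
    [[-17, 35, 0], [0, 0, 0]],
    [[-17, 35, 0], [0, 0, 0]],
    [[-16, 35, 0], [0, 0, 0]],
  ],
)

```text
time_s: 28.1
position: [0.6538, -0.0121, 0.1167]
tcp_rot: [[-0.376, 0.926, -0.0], [0.926, 0.376, -0.0], [0.0, -0.0, -1.0]]
force: [0.3, -0.7, -0.3]
opening: 0.511
grasp_force: 30.0
```

drive_tool(
  motion=[
    [[0, 0, 0], [0, 0, 0]],
    [[0, 0, 35], [0, 0, 0]],
    [[0, 0, 35], [0, 0, 0]],
    [[0, 0, 22], [0, 0, 0]],
    [[0, 0, 8], [0, 0, 0]],
  ],
)

```text
time_s: 28.6
position: [0.6492, -0.0115, 0.0134]
tcp_rot: [[-0.376, 0.926, -0.007], [0.926, 0.377, 0.001], [0.004, -0.006, -1.0]]
force: [-0.2, 0.6, -1.1]
opening: 0.516
grasp_force: 30.0
```

drive_tool(
  motion=[
    [[0, 0, 2], [0, 0, 0]],
    [[0, 0, 0], [0, 0, 0]],
  ],
)

```text
time_s: 28.8
position: [0.6529, -0.0121, 0.0152]
tcp_rot: [[-0.377, 0.926, 0.001], [0.926, 0.377, -0.0], [-0.0, 0.001, -1.0]]
force: [1.7, 0.5, 0.0]
opening: 0.517
grasp_force: 30.0
```

drive_tool(
  motion=[
    [[0, 0, 0], [0, 0, 0]],
    [[0, 0, 0], [0, 0, 0]],
    [[0, 0, 0], [0, 0, 0]],
    [[0, 0, 0], [0, 0, 0]],
    [[0, 0, 0], [0, 0, 0]],
  ],
  gripper=0.65,
)

```text
time_s: 29.3
position: [0.6528, -0.0121, 0.0149]
tcp_rot: [[-0.376, 0.926, 0.0], [0.926, 0.376, -0.0], [-0.0, 0.0, -1.0]]
force: [0.2, 0.3, 1.0]
opening: 0.648
grasp_force: 0.0
```

drive_tool(
  motion=[
    [[0, 0, -15], [0, 0, 0]],
    [[0, 0, -40], [0, 0, 0]],
    [[0, 0, -50], [0, 0, 0]],
    [[0, 0, -50], [0, 0, 0]],
    [[0, 0, -50], [0, 0, 0]],
  ],
)

```text
time_s: 29.8
position: [0.6523, -0.012, 0.2226]
tcp_rot: [[-0.376, 0.926, 0.001], [0.926, 0.376, -0.0], [-0.0, 0.001, -1.0]]
force: [0.1, -0.6, -0.2]
opening: 0.652
grasp_force: 0.0
```

drive_tool(
  motion=[
    [[35, -35, 0], [0, 0, 0]],
    [[35, -35, 0], [0, 0, 0]],
    [[35, -35, 0], [0, 0, 0]],
    [[35, -35, 0], [0, 0, 0]],
    [[35, -35, 0], [0, 0, 0]],
  ],
)

```text
time_s: 30.3
position: [0.4227, 0.0848, 0.2205]
tcp_rot: [[-0.376, 0.927, 0.002], [0.927, 0.376, 0.0], [-0.001, 0.002, -1.0]]
force: [0.1, 0.4, -0.0]
opening: 0.649
grasp_force: 0.0
```

```bash
python3 - <<'E'
from h import *
for n,s in(("top",np.s_[100:270,170:440,::-1]),("scene",np.s_[100:380,140:460,::-1])):
    cv2.imwrite(f"pics/{n}3.png",cv2.resize(capture(n)[s],None,fx=2.1 if n=="scene" else 2.9,fy=2.1 if n=="scene" else 2.9,interpolation=cv2.INTER_CUBIC))
E
```

```text
(no output)
```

View pics/top3.png

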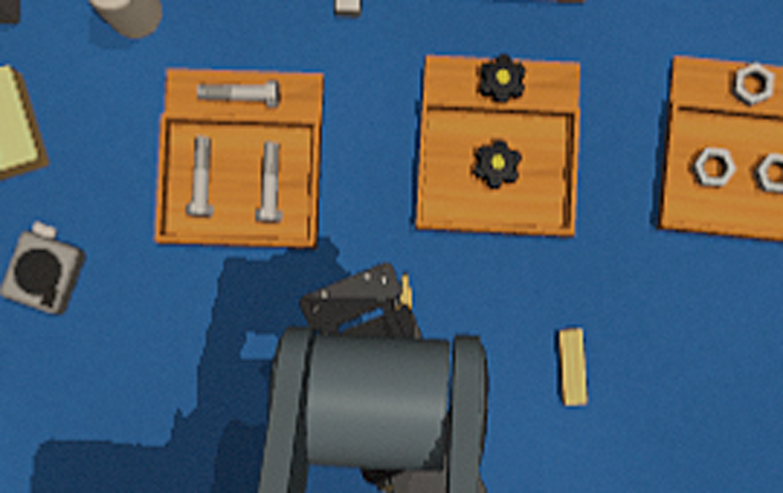

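View pics/scene3.png

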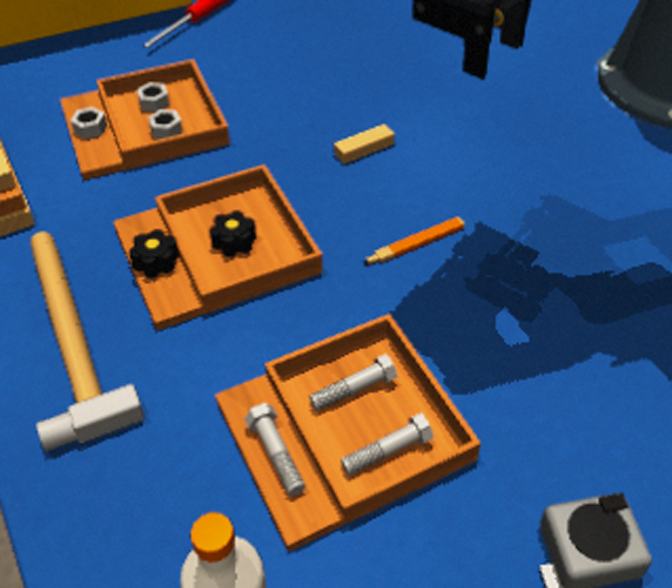

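In the scene crop the bolts lie flat at (353,383) and (388,445), the nuts at (153,95) and (165,122), and the knob at (233,232). The top crop agrees. The gripper is clear, and the tape and pencil have not moved.

```bash
python3 -c "
from rig import *
print(hand_in())"
```

```text
the job is handed in; nothing more can be done
None
```

I handed the job in after about 30 s of robot time: the last pictures show both bolts, both nuts and the knob lying flat on their own trays' floors, with the tape measure and pencil where they were; `hand_in()` returned no verdict.

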